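# Hold a try square home in the corner of an edge sander

## Task

Pick up the cordless air duster and point its nozzle from the open side at the corner where the sander's fence meets its belt, about a hand's breadth away and steady for two seconds as if blowing it clean, then lay it back flat on the bench as it was lying and let it go. Then take the try square by its grip block, lay it flat on the sander's table with its heel in that corner, and press it in until the stock is flush against the fence and the blade is flush against the belt. Finish while still holding the square pressed against both, and do not disturb the other things on the bench.

Things in the scene. Friction and masses are not known exactly. Their poses are not given: they have to be found in the camera images.
- sander: grey bench edge sander, fixed. Origin on the bench straight below the inside corner; x along the belt towards the fence, y into the belt, z up. Flat steel table, top 60 mm above the bench, x = -195 to +45, y = -185 to 0 mm. Motor 55 mm radius, 210 mm high at x = -80, y = +130; cover over the belt to 170 mm above the bench
- belt: the brown abrasive belt on its upright platen, fixed to the sander, does not run. Origin at the middle of the lower edge of its flat working face, 61 mm above the bench, axes as the sander; the face lies in y = 0, runs 130 mm to either side in x and 100 mm up; the belt and its rollers lie at y = 0 to +60 mm
- fence: low straight aluminium bar fixed on the sander's table at right angles to the belt. Origin at the corner, on the table's top, axes as the sander; its working face lies in x = 0 and runs from y = -4 to -176 mm, 18 mm high; the bar is 22 mm thick (x = 0 to +22 mm)
- corner (a point): the inside corner of fence and belt at the height of the table's top, axes as the sander (the open side is -x, -y). A square that is fully home has its body origin here and its axes parallel to these
- corner_mid (a point): point to aim the duster at: 15 mm straight above corner, axes as the sander
- square: try square, 0.2 to 0.33 kg, lying flat. Origin: outer heel corner, underside; z up. Dark wooden stock 150 mm along -y (x = -30 to 0, 24 mm high), outer face x = 0 goes to the fence; aluminium blade 150 mm along -x (y = -32 to 0, 8 mm thick, undersides flush), outer edge y = 0 goes to the belt. Pale grip block 24 (x) by 44 mm (y) on the stock, 24 to 66 mm up, centred at x = -15, y = -80
- handle (a point): where to grip the square: on the axis of the grip block, 46 mm above the square's underside, axes as the square; fingers close across the 24 mm (x)
- duster: cordless air duster, 0.28 to 0.46 kg, lying on its side. Origin on its underside below mid barrel; x along the barrel to the nozzle, z up. Grey box barrel x = -60 to +60 mm, 48 mm wide and high; black nozzle 36 mm diameter to x = 90, then a 14 mm tube to x = 150. Pistol handle to -y at x = -59 to -23, battery block (x = -69 to 1) out to y = -129
- nozzle (a point): tip of the duster's nozzle, 150 mm ahead of the duster's origin and 24 mm above its underside; x is the blowing direction, axes as the duster
- grip (a point): where to grip the duster: in the barrel, 20 mm ahead of the origin, 24 mm above its underside, axes as the duster; fingers close across the 48 mm (y)
- glue: bystander: white glue bottle, 44 mm diameter, 120 mm high, standing; origin under its centre
- belt_roll: bystander: brown roll of abrasive, ring 72 mm diameter, 60 mm high; origin under its centre
- blank: bystander: wooden blank 50 x 90 x 22 mm lying flat; origin under its centre
Not all that is in view belongs to the job. Leave any pink look-alike of the square alone.

How it is judged:
By the outcome, as a careful person would: the job done as asked, in the order asked, and still so for the second after the job is handed in, while the arm keeps its last pose, push and grip.
It also fails if it takes over 72 s, if anything falls off the work surface, if the arm or the gripper's body presses on something with over 40 N, if the wrist force passes 120 N, or if a joint passes its speed limit or range.

## Robot

A 7-joint arm with a two-finger parallel gripper is mounted at the origin on the work surface. World frame = base frame: x ahead of the robot, y to its left, z up, the work surface at z = 0. Lengths are in m, angles in degrees, forces in N, time in s.
With the tool pointing down it reaches from about 0.4 to 0.75 m from the base axis. Payload 19.5 kg.
Tool frame: the origin (TCP) lies at the very end of the fingers, on their centre line; the grasp point (between the pads) lies 19 mm behind it; z points along the fingers, y is the line along which they close (so a half turn about z gives the same grasp; the last joint's range is limited). The gripper opens to 85 mm and grips with 20 to 120 N. Pads are 22 mm wide; open, the fingers measure 114 mm over their backs; the gripper's body (76 mm by 85 mm) begins 54 mm behind the grasp point. The pads swing forward as they close: fully open they stand 13 mm farther back than shut.
Start: joints at [-74.295, 40.479, -1.581, 85.061, 1.261, 54.483, -4.326], TCP at [0.179, 0.547, 0.231] pointing down, gripper open.
Joint ranges: [-155.06, 155.06], [-18.47, 123.98], [-90, 86.84], [0, 140.48], [-83.41, 263.41], [0, 116], [-161.91, 161.91]. Speed limits (degrees/s): [108.29, 108.29, 147.25, 147.25, 172.46, 172.46, 172.46].

## Interface

Orientations are given as a 3x3 rotation matrix whose columns are the frame's x, y, z axes.
In Python, from bench import arm gives the robot as it stands.
- The arm moves only by the tool jog_arm, never from a script. Its argument "moves" is a list of rows, each a list of 3 entries, a list of its own where there are three numbers: the shift along the tool's x, y, z each as a share of 0.02 m, from -1 to 1, then the turn, a rotation vector about the tool's x, y, z each as a share of 0.08 rad, from -1 to 1, then the opening, from 0 (shut) to 1 (fully open). A call has 1 to 20 rows; each row shifts and turns the commanded pose from where the row before left it, along the tool's axes as they then stand; what a row does not reach is not made up. A row lasts 1/10 s, in which the tool goes at most 50 mm and 8.59 degrees, less where a joint would pass 70% of its speed; a pose out of reach is approached as far as the arm can. A call with a number of a shift or a turn outside -1 to 1 is refused whole. A call with a gripper value outside its range is refused whole. The fingers move at their own pace and stop on an object; "squeeze" is the grip in N (left out, the last holds). Time passes only in rows, so rows that do not move let the fingers close. It gives the time, the measured TCP pose, the force, the opening and the grip force at its end, in the units of the state.
- arm.sense(): the state, without advancing time (a new reading comes with each control period).
- arm.camera(name): name is "scene" or "top" or "wrist"; returns (picture, depth): 420x560x3 uint8, red, green, blue; 420x560 float32, m along the optical axis (not along the pixel's ray), 0 where there is no reading.
- arm.calibration(name): a dict with "fovy" (degrees; the focal length in pixels is half the picture's height over the tangent of half this angle, whatever the lens; pixels are square), "cx", "cy" (the principal point, pixels), "dist_coeffs" ([k1, k2, p1, p2, k3] as OpenCV has them; the pictures are not rectified), "R" (3x3) and "t" (3): a world point X has camera coordinates R X + t; the wrist camera has in their place "hand_eye" (4x4, takes a point from camera to tool coordinates, whose origin is the TCP and whose axes are the flange's). Camera axes: x right, y down, z forward; pixel columns grow to the right and rows downward; lengths in m; the calibration is good to about 2 mm. A picture is of the moment at which its call begins: read the wrist's pose just before it. calibration takes no time and is no camera call.
- arm.sign_off(): hands the job in; it is judged then, once.
The state is a dict: "clock": time; "q": joint angles; "joint_vel": joint speeds; "joint_efforts": joint torques, N m; "ee_pos": TCP position; "tcp_rot": TCP orientation; "force": force on the tool from outside, world axes, zero at the start; "ft_torque": the same for the moment, N m; "grip_width": opening from 0.0 (shut) to 1.0 (fully open); "finger_force": force on a finger pad.
Only numpy, scipy, OpenCV 4.12 (cv2) and the standard library are available. Lean on these libraries where they do the work, as an engineer would, in place of code of your own. Each camera call takes 0.05 s, during which the arm holds its last target. There are 200 camera calls.

## Working session

There is one attempt and no reset: what is moved stays moved. The work goes in short steps, Python scripts to look and compute and a tool call to move; the robot and the scene stay as the last step left them, time stands still between calls to the robot, and variables do not carry over. Pictures are saved under pics/ and viewed, at most 10 in all, crops included, and the job is handed in when it is done.

Besides the shell and the picture viewer there is one more tool, called after "Call:" by a JSON object that holds its "name" and its "arguments". jog_arm: Moves the arm, as the interface text tells. Its arguments: {"type":"object","properties":{"moves":{"type":"array"},"squeeze":{"type":"number"}},"required":["moves"]}

```bash
mkdir -p pics; ls
cat > h.py <<'E'
from bench import arm
import numpy as np, cv2
np.set_printoptions(precision=4,suppress=True)
def cam(n):
    s=arm.sense(); im,d=arm.camera(n); c=arm.calibration(n)
    f=im.shape[0]/2/np.tan(np.radians(c["fovy"])/2)
    K=np.array([[f,0,c["cx"]],[0,f,c["cy"]],[0,0,1.]])
    if "R" in c: R=np.array(c["R"]);t=np.array(c["t"]).ravel(); Rw=R.T; o=-R.T@t
    else:
        H=np.array(c["hand_eye"]);T=np.array(s["tcp_rot"]).reshape(3,3)
        Rw=T@H[:3,:3]; o=T@H[:3,3]+np.array(s["ee_pos"])
    return im,d,K,np.array(c["dist_coeffs"],float),Rw,o
def cloud(C):
    im,d,K,D,Rw,o=C; h,w=d.shape
    u,v=np.meshgrid(np.arange(w),np.arange(h))
    p=cv2.undistortPoints(np.stack([u,v],-1).reshape(-1,1,2).astype(float),K,D).reshape(h,w,2)
    P=np.dstack([p,np.ones((h,w))])*d[...,None]
    return P@Rw.T+o
def onplane(C,uv,z):
    im,d,K,D,Rw,o=C
    p=cv2.undistortPoints(np.array(uv,float).reshape(-1,1,2),K,D).reshape(-1,2)
    r=np.c_[p,np.ones(len(p))]@Rw.T
    return o+r*((z-o[2])/r[:,2])[:,None]
def save(n,im): cv2.imwrite("pics/"+n,im[...,::-1])
E
python3 - <<'E'
from h import *
s=arm.sense(); print({k:np.round(v,3).tolist() for k,v in s.items()})
for n in("top","scene"):
    C=cam(n); save(n+"1.png",C[0]); np.savez(n+"1.npz",im=C[0],P=cloud(C),d=C[1]); print(n,C[5],C[4].tolist(),C[2][0,0])
E
```

```text
pics
{'clock': 0.0, 'q': [-74.295, 40.514, -1.584, 85.084, 1.261, 54.482, -4.328], 'joint_vel': [-0.081, -0.001, 0.097, -0.047, -0.031, -0.048, 0.061], 'joint_efforts': [-0.0, -88.322, 1.234, -23.616, 0.017, 0.007, 0.0], 'ee_pos': [0.178, 0.546, 0.231], 'tcp_rot': [[-0.951, 0.311, -0.0], [0.311, 0.951, -0.001], [-0.0, -0.001, -1.0]], 'force': [-0.022, -0.425, -0.266], 'ft_torque': [0.023, 0.041, -0.031], 'finger_force': 0.0, 'grip_width': 0.998}
top [ 0.4554 -0.09    1.3183] [[0.003016724603420066, -0.9944646720434095, 0.10502816493808133], [-0.999765051956646, -0.0007449130082800851, 0.021663009733992267], [-0.02146486102428963, -0.10506884011068074, -0.9942332717119277]] 513.4334248059624
scene [ 1.073  -0.593   0.8986] [[0.7378486699769666, 0.5090868845549553, -0.44318154766117174], [0.6749632976522522, -0.5584309428780391, 0.4822648949060474], [-0.0019715566486342173, -0.6549697901510219, -0.7556524908672684]] 441.9275299549747
```

View pics/top1.png

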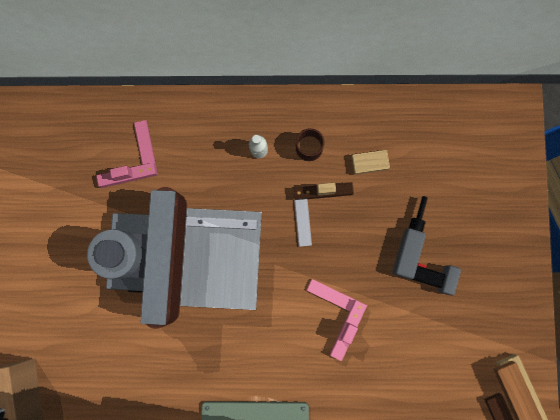

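View pics/scene1.png

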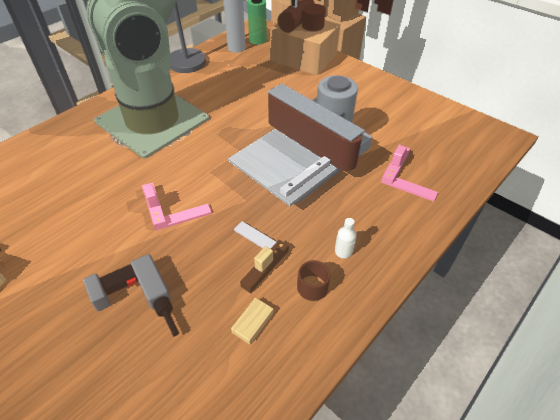

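The top view shows the sander with its corner near (187,215). The square's heel is near (296,190) and its grip block near (327,188). The duster runs from (407,275) to its tip at (423,198), and the bystanders are above. Two pink decoys are in view. Next I'll measure by depth and masks.

Run:
```python
from h import *
z=np.load("top1.npz"); P=z["P"]; im=z["im"]
def at(u,v): return P[v,u]
for n,u,v in [("bench",350,120),("table",225,270),("fence",220,222),("grip",327,188),("stock",345,189),("blade",303,230),("barrel",411,252),("tip",423,200),("batt",451,281),("base",255,410),("glue",257,140),("roll",310,131),("blank",371,161),("cover",165,250),("motor",108,255)]: print(n,at(u,v))
# square blade/stock via height mask in window
def rect(n,mask):
    m=mask.astype(np.uint8); k,l,st,c=cv2.connectedComponentsWithStats(m); i=1+np.argmax(st[1:,4]); q=P[l==i]
    r=cv2.minAreaRect((q[:,:2]*1000).astype(np.float32)); print(n,len(q),"c",np.round(r[0],1),"sz",np.round(r[1],1),"a",round(r[2],2),"zmed",np.median(q[:,2]).round(4)); print(cv2.boxPoints(r).round(1).tolist())
X,Y,Z=P[...,0],P[...,1],P[...,2]
U,V=np.meshgrid(np.arange(560),np.arange(420))
w=lambda a,b,c,d:(U>a)&(U<b)&(V>c)&(V<d)
ws=w(285,360,175,255)
rect("stock",ws&(Z>.018)&(Z<.03)); rect("grip",ws&(Z>.06)&(Z<.072)); rect("blade",ws&(Z>.004)&(Z<.013)&(im.min(-1)>110))
wd=w(385,470,190,300)
rect("barrel",wd&(Z>.044)&(Z<.052)); rect("dust",wd&(Z>.012))
wf=w(170,270,200,320)
rect("fence",wf&(Z>.073)&(Z<.083)); rect("table",wf&(Z>.055)&(Z<.065)); rect("cover",w(130,200,180,340)&(Z>.16)&(Z<.178))
```

```text
bench [ 0.8507 -0.2419 -0.0039]
table [0.4565 0.0738 0.064 ]
fence [0.573  0.0864 0.0743]
grip [ 0.6581 -0.1754  0.0663]
stock [ 0.663  -0.2244  0.0199]
blade [ 0.5589 -0.1174  0.0085]
barrel [ 0.5018 -0.3817  0.0485]
tip [ 0.6331 -0.4186  0.0318]
batt [ 0.4314 -0.4771  0.0488]
base [0.1134 0.0015 0.0122]
glue [ 0.7661 -0.0054  0.1172]
roll [ 0.807  -0.1346  0.0479]
blank [ 0.7342 -0.2906  0.0264]
cover [0.5006 0.1955 0.1709]
motor [0.4879 0.3091 0.2125]
stock 512 c [ 659.3 -169.4] sz [ 31.1 150.2] a 5.52 zmed 0.0247
[[636.5999755859375, -96.0999984741211], [651.0, -245.60000610351562], [681.9000244140625, -242.60000610351562], [667.5, -93.0999984741211]]
grip 172 c [ 659.3 -174.3] sz [24.1 43.8] a 6.58 zmed 0.0663
[[644.7999877929688, -153.89999389648438], [649.9000244140625, -197.39999389648438], [673.7999877929688, -194.6999969482422], [668.7999877929688, -151.10000610351562]]
blade 518 c [ 578.6 -117.1] sz [119.4  32.1] a 5.45 zmed 0.0088
[[517.7000122070312, -106.80000305175781], [520.7000122070312, -138.8000030517578], [639.5, -127.4000015258789], [636.5, -95.5]]
barrel 789 c [
[... 352 characters left out ...]
, -426.6000061035156], [455.3999938964844, -90.0]]
fence 609 c [571.5  85.8] sz [176.9  24.4] a 85.98 zmed 0.079
[[553.0999755859375, -1.600000023841858], [577.5, -3.299999952316284], [589.7999877929688, 173.1999969482422], [565.5, 174.89999389648438]]
table 6217 c [485.3  85.6] sz [186.7 240.5] a 87.19 zmed 0.0611
[[360.70001220703125, -1.7999999523162842], [600.7999877929688, -13.600000381469727], [610.0, 172.89999389648438], [369.79998779296875, 184.6999969482422]]
cover 3813 c [486.5 207.9] sz [ 63.8 317.9] a 87.39 zmed 0.1711
[[326.20001220703125, 183.3000030517578], [643.7999877929688, 168.8000030517578], [646.7000122070312, 232.60000610351562], [329.1000061035156, 247.10000610351562]]
```

```bash
cat >> h.py <<'E'
from scipy.spatial.transform import Rotation as Ro
def yawdown(ydeg,pitch=0):
    "tool down, tool y at world yaw; pitch: tip tool x down by pitch deg"
    a=np.radians(ydeg); y=np.array([np.cos(a),np.sin(a),0]); z=np.array([0,0,-1.]); 
    R=np.c_[np.cross(y,z),y,z]
    return R@Ro.from_euler('y',-pitch,degrees=True).as_matrix()
def plan(p,R,N=None,frm=None):
    "constant row (shift, turn in row units) that takes the tool from now to pose (p,R) in N rows"
    if frm is None:
        s=arm.sense(); frm=(np.array(s["ee_pos"]),np.array(s["tcp_rot"]).reshape(3,3))
    p0,R0=frm; rv=Ro.from_matrix(R0.T@R).as_rotvec(); d=R0.T@(np.array(p)-p0)
    for n in ([N] if N else range(1,200)):
        S=sum(Ro.from_rotvec(rv*k/n).as_matrix() for k in range(n)); sh=np.linalg.solve(S,d)/.02; tu=rv/n/.08
        if max(abs(sh).max(),abs(tu).max())<=.98: break
    print("N",n,"shift",sh.round(3).tolist(),"turn",tu.round(3).tolist()); return np.array(p),R
E
python3 - <<'E'
from h import *
s=arm.sense(); R=np.array(s["tcp_rot"]).reshape(3,3)
f=plan(np.array(s["ee_pos"])+[0,0,.08],R)
f=plan([.50,0,.32],yawdown(-20),24,f)
f=plan([.518,-.387,.18],yawdown(-104.5),22,f)
E
```

```text
N 5 shift [-0.0, -0.001, -0.8] turn [0.0, 0.0, 0.0]
N 24 shift [-1.472, 0.067, -0.019] turn [-0.0, 0.0, 0.835]
N 22 shift [-0.438, 0.86, 0.318] turn [0.0, 0.0, 0.838]
```

Call:
{"name": "jog_arm", "arguments": {"moves": [[[0,0,-0.8],[0,0,0],1],[[0,0,-0.8],[0,0,0],1],[[0,0,-0.8],[0,0,0],1],[[0,0,-0.8],[0,0,0],1],[[-0.98,0.04,-0.8],[0,0,0.56],1],[[-0.98,0.04,0],[0,0,0.56],1],[[-0.98,0.04,0],[0,0,0.56],1],[[-0.98,0.04,0],[0,0,0.56],1],[[-0.98,0.04,0],[0,0,0.56],1],[[-0.98,0.04,0],[0,0,0.56],1],[[-0.98,0.04,0],[0,0,0.56],1],[[-0.98,0.04,0],[0,0,0.56],1],[[-0.98,0.04,0],[0,0,0.56],1],[[-0.98,0.04,0],[0,0,0.56],1],[[-0.98,0.04,0],[0,0,0.56],1],[[-0.98,0.04,0],[0,0,0.56],1],[[-0.98,0.04,0],[0,0,0.56],1],[[-0.98,0.04,0],[0,0,0.56],1],[[-0.98,0.04,0],[0,0,0.56],1],[[-0.98,0.04,0],[0,0,0.56],1]]}}

```text
clock: 2.1
ee_pos: [0.4311, 0.3689, 0.3113]
tcp_rot: [[-0.509, 0.861, -0.0], [0.861, 0.509, -0.0], [-0.0, -0.0, -1.0]]
force: [-0.1, -0.6, 0.5]
grip_width: 1.003
finger_force: 0.0
```

Call:
{"name": "jog_arm", "arguments": {"moves": [[[-0.98,0.04,0],[0,0,0.56],1],[[-0.98,0.04,0],[0,0,0.56],1],[[-0.98,0.04,0],[0,0,0.56],1],[[-0.98,0.04,0],[0,0,0.56],1],[[-0.98,0.04,0],[0,0,0.56],1],[[-0.98,0.04,0],[0,0,0.56],1],[[-0.98,0.04,0],[0,0,0.56],1],[[-0.98,0.04,0],[0,0,0.56],1],[[-0.98,0.04,0],[0,0,0.56],1],[[-0.98,0.04,0],[0,0,0.56],1],[[-0.98,0.04,0],[0,0,0.56],1],[[-0.98,0.04,0],[0,0,0.56],1],[[-0.98,0.04,0],[0,0,0.56],1],[[-0.98,0.04,0],[0,0,0.56],1],[[-0.98,0.04,0],[0,0,0.56],1],[[-0.98,0.04,0],[0,0,0.56],1],[[-0.98,0.04,0],[0,0,0.56],1],[[-0.98,0.04,0],[0,0,0.56],1],[[-0.98,0.04,0],[0,0,0.56],1],[[-0.98,0.04,0],[0,0,0.56],1]]}}

```text
clock: 4.1
ee_pos: [0.4877, -0.0062, 0.3113]
tcp_rot: [[0.354, 0.935, 0.0], [0.935, -0.354, -0.0], [-0.0, 0.0, -1.0]]
force: [-0.3, -0.3, 0.1]
grip_width: 0.999
finger_force: 0.0
```

Run:
```python
from h import *
plan([.518,-.387,.16],yawdown(-104.5))
```

```text
N 20 shift [-0.441, 0.948, 0.378] turn [0.0, 0.0, 0.914]
```

Call:
{"name": "jog_arm", "arguments": {"moves": [[[-0.44,0.95,0.38],[0,0,0.91],1],[[-0.44,0.95,0.38],[0,0,0.91],1],[[-0.44,0.95,0.38],[0,0,0.91],1],[[-0.44,0.95,0.38],[0,0,0.91],1],[[-0.44,0.95,0.38],[0,0,0.91],1],[[-0.44,0.95,0.38],[0,0,0.91],1],[[-0.44,0.95,0.38],[0,0,0.91],1],[[-0.44,0.95,0.38],[0,0,0.91],1],[[-0.44,0.95,0.38],[0,0,0.91],1],[[-0.44,0.95,0.38],[0,0,0.91],1],[[-0.44,0.95,0.38],[0,0,0.91],1],[[-0.44,0.95,0.38],[0,0,0.91],1],[[-0.44,0.95,0.38],[0,0,0.91],1],[[-0.44,0.95,0.38],[0,0,0.91],1],[[-0.44,0.95,0.38],[0,0,0.91],1],[[-0.44,0.95,0.38],[0,0,0.91],1],[[-0.44,0.95,0.38],[0,0,0.91],1],[[-0.44,0.95,0.38],[0,0,0.91],1],[[-0.44,0.95,0.38],[0,0,0.91],1],[[-0.44,0.95,0.38],[0,0,0.91],1]]}}

```text
clock: 6.1
ee_pos: [0.5206, -0.3874, 0.1588]
tcp_rot: [[0.969, -0.246, -0.0], [-0.246, -0.969, -0.0], [0.0, 0.0, -1.0]]
force: [1.0, 0.2, 0.8]
grip_width: 0.998
finger_force: 0.0
```

Run:
```python
from h import *
C=cam("wrist"); save("w1.png",C[0]); P=cloud(C); np.savez("w1.npz",P=P,im=C[0])
s=arm.sense(); print(s["clock"],s["ee_pos"],s["q"])
Z=P[...,2]; print("bench z",np.median(Z[(abs(Z)<.01)]))
m=((Z>.043)&(Z<.054)&(C[1]>0)&(np.linalg.norm(P[...,:2]-[.499,-.382],axis=-1)<.09)).astype(np.uint8)
m=cv2.morphologyEx(m,cv2.MORPH_OPEN,np.ones((9,9)))
k,l,st,c=cv2.connectedComponentsWithStats(m); i=1+np.argmax(st[1:,4]); q=P[l==i]
r=cv2.minAreaRect((q[:,:2]*1000).astype(np.float32)); print(st[i],r,np.median(q[:,2]))
print(cv2.boxPoints(r))
```

```text
6.15 [ 0.5177 -0.3902  0.1578] [ 19.1871  57.0865  37.7944  73.6741 -35.8328  61.0821 -43.4197]
bench z 0.0004246173268009079
[ 256  159   56  124 5987] ((500.81195068359375, -382.6704406738281), (47.131134033203125, 118.37513732910156), 72.6983871459961) 0.04821826802269319
[[ 437.294  -387.5673]
 [ 550.313  -422.7722]
 [ 564.3298 -377.7736]
 [ 451.3109 -342.5687]]
```

View pics/w1.png

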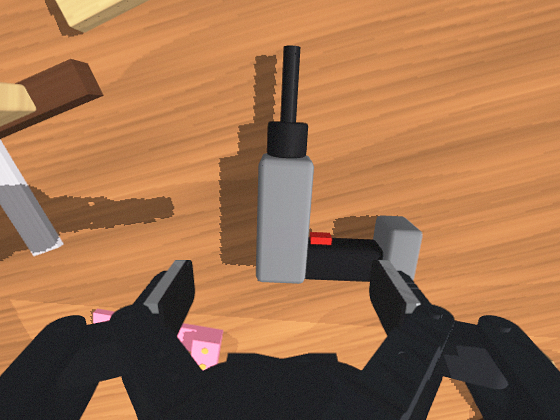

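The wrist view shows the grey barrel from (282,281) to (287,155) with the tube tip at (292,47). The two yaw estimates differ (-14.5 and -17.3), so I'll check by rays.

Run:
```python
from h import *
C=cam("wrist")
A=onplane(C,[[282,281],[287,157]],.048); t=onplane(C,[[292,47]],.026); n=onplane(C,[[288,140]],.035)
print(A,n,t)
a=lambda p,q:np.degrees(np.arctan2(*(q-p)[1::-1]))
print(a(A[0],A[1]),a(A[0],t[0]),A.mean(0))
im=C[0].astype(int); P=cloud(C); Z=P[...,2]
g=(im.max(-1)-im.min(-1)<25)&(im.mean(-1)>90); U,V=np.meshgrid(np.arange(560),np.arange(420))
g&=(U>245)&(U<330)&(V>145)&(V<290)
m=cv2.morphologyEx(g.astype(np.uint8),cv2.MORPH_OPEN,np.ones((5,5)))
c=max(cv2.findContours(m,0,2)[0],key=cv2.contourArea)
pts=onplane(C,c.reshape(-1,2),.048)[:,:2]*1000; print(cv2.minAreaRect(pts.astype(np.float32)))
s=arm.sense(); print(s["ee_pos"],s["tcp_rot"][0])
```

```text
[[ 0.4439 -0.3704  0.048 ]
 [ 0.5562 -0.4043  0.048 ]] [[ 0.5683 -0.4085  0.035 ]] [[ 0.6394 -0.4304  0.026 ]]
-16.790148337684947 -17.075141608635953 [ 0.5001 -0.3873  0.048 ]
((502.23748779296875, -383.8565673828125), (45.26337814331055, 118.91429138183594), 73.00361633300781)
[ 0.5188 -0.3888  0.1583] [ 0.9685 -0.2491 -0.0021]
```

Run:
```python
from h import *
f=plan([.5203,-.3893,.05],yawdown(-106.8)); plan([.5203,-.3893,.006],yawdown(-106.8),4,f)
```

```text
N 6 shift [0.014, -0.0, 0.902] turn [0.002, 0.004, 0.086]
N 4 shift [0.0, 0.0, 0.55] turn [0.0, 0.0, 0.0]
```

Call:
{"name": "jog_arm", "arguments": {"moves": [[[0.02,0,0.9],[0,0,0.09],1],[[0.02,0,0.9],[0,0,0.09],1],[[0.02,0,0.9],[0,0,0.09],1],[[0.02,0,0.9],[0,0,0.09],1],[[0.02,0,0.9],[0,0,0.09],1],[[0,0,0.9],[0,0,0.09],1],[[0,0,0.55],[0,0,0],1],[[0,0,0.55],[0,0,0],1],[[0,0,0.55],[0,0,0],1],[[0,0,0.5],[0,0,0],1],[[0,0,0],[0,0,0],1],[[0,0,0],[0,0,0],1]]}}

```text
clock: 7.4
ee_pos: [0.5236, -0.3867, 0.0085]
tcp_rot: [[0.959, -0.282, 0.0], [-0.282, -0.959, -0.0], [0.0, 0.0, -1.0]]
force: [-0.7, 0.9, -0.4]
grip_width: 1.002
finger_force: 0.0
```

Call:
{"name": "jog_arm", "arguments": {"moves": [[[0,0,0],[0,0,0],0.4],[[0,0,0],[0,0,0],0.2],[[0,0,0],[0,0,0],0],[[0,0,0],[0,0,0],0],[[0,0,0],[0,0,0],0],[[0,0,0],[0,0,0],0],[[0,0,0],[0,0,0],0],[[0,0,0],[0,0,0],0]], "squeeze": 80}}

```text
clock: 8.2
ee_pos: [0.5238, -0.387, 0.0091]
tcp_rot: [[0.959, -0.282, 0.001], [-0.282, -0.959, -0.001], [0.001, 0.001, -1.0]]
force: [-0.4, -0.2, 7.6]
grip_width: 0.554
finger_force: 83.3
```

Run:
```python
from h import *
s=arm.sense(); p0=np.array(s["ee_pos"]); R0=np.array(s["tcp_rot"]).reshape(3,3)
f=plan(p0+[0,0,.16],R0)
R=yawdown(-47.8,15); d=R[:,0]; tip=np.array([.565,.175,.075])-.09*d
p=tip-R@np.array([.127,0,-.015]); print(d,tip,p)
f=plan(p+[-.03,-.03,.05],R,None,f); plan(p,R,None,f)
```

```text
N 9 shift [0.001, 0.001, -0.889] turn [0.0, 0.0, 0.0]
[ 0.7156  0.6488 -0.2588] [0.5006 0.1166 0.0983] [0.4068 0.0316 0.1167]
N 22 shift [-0.158, -0.974, 0.003] turn [-0.075, -0.136, -0.578]
N 3 shift [0.898, -0.035, 0.622] turn [0.0, 0.0, 0.0]
```

Call:
{"name": "jog_arm", "arguments": {"moves": [[[0,0,-0.4],[0,0,0],0],[[0,0,-0.8],[0,0,0],0],[[0,0,-0.9],[0,0,0],0],[[0,0,-0.9],[0,0,0],0],[[0,0,-0.9],[0,0,0],0],[[0,0,-0.9],[0,0,0],0],[[0,0,-0.9],[0,0,0],0],[[0,0,-0.9],[0,0,0],0],[[0,0,-0.9],[0,0,0],0],[[0,0,-0.5],[0,0,0],0]]}}

```text
clock: 9.2
ee_pos: [0.5237, -0.3868, 0.1711]
tcp_rot: [[0.959, -0.282, 0.002], [-0.282, -0.959, -0.002], [0.002, 0.001, -1.0]]
force: [-0.2, 0.3, -4.8]
grip_width: 0.553
finger_force: 83.2
```

Call:
{"name": "jog_arm", "arguments": {"moves": [[[-0.08,-0.5,0],[-0.04,-0.07,-0.29],0],[[-0.08,-0.5,0],[-0.04,-0.07,-0.29],0],[[-0.16,-0.97,0],[-0.075,-0.136,-0.58],0],[[-0.16,-0.97,0],[-0.075,-0.136,-0.58],0],[[-0.16,-0.97,0],[-0.075,-0.136,-0.58],0],[[-0.16,-0.97,0],[-0.075,-0.136,-0.58],0],[[-0.16,-0.97,0],[-0.075,-0.136,-0.58],0],[[-0.16,-0.97,0],[-0.075,-0.136,-0.58],0],[[-0.16,-0.97,0],[-0.075,-0.136,-0.58],0],[[-0.16,-0.97,0],[-0.075,-0.136,-0.58],0],[[-0.16,-0.97,0],[-0.075,-0.136,-0.58],0],[[-0.16,-0.97,0],[-0.075,-0.136,-0.58],0],[[-0.16,-0.97,0],[-0.075,-0.136,-0.58],0],[[-0.16,-0.97,0],[-0.075,-0.136,-0.58],0],[[-0.16,-0.97,0],[-0.075,-0.136,-0.58],0],[[-0.16,-0.97,0],[-0.075,-0.136,-0.58],0],[[-0.16,-0.97,0],[-0.075,-0.136,-0.58],0],[[-0.16,-0.97,0],[-0.075,-0.136,-0.58],0],[[-0.16,-0.97,0],[-0.075,-0.136,-0.58],0],[[-0.16,-0.97,0],[-0.075,-0.136,-0.58],0]]}}

```text
clock: 11.2
ee_pos: [0.417, -0.0385, 0.1656]
tcp_rot: [[0.802, 0.569, -0.18], [0.552, -0.822, -0.14], [-0.228, 0.013, -0.974]]
force: [0.7, -0.1, -4.3]
grip_width: 0.552
finger_force: 82.9
```

Run:
```python
from h import *
R=yawdown(-47.8,15); p=np.array([.4068,.0316,.1167])
f=plan(p+[-.03,-.03,.05],R); plan(p,R,5,f)
s=arm.sense(); print(s["ee_pos"],s["finger_force"],s["q"])
```

```text
N 3 shift [-0.133, -0.938, 0.005] turn [-0.081, -0.129, -0.542]
N 5 shift [0.539, -0.021, 0.373] turn [0.0, 0.0, 0.0]
[ 0.417  -0.0385  0.1656] 82.90399074554443 [-22.9529  43.7157  34.3415 111.8013 -21.0919  42.0753 -32.8294]
```

Call:
{"name": "jog_arm", "arguments": {"moves": [[[-0.13,-0.94,0],[-0.08,-0.13,-0.54],0],[[-0.13,-0.94,0],[-0.08,-0.13,-0.54],0],[[-0.13,-0.94,0],[-0.08,-0.13,-0.54],0],[[0.54,-0.02,0.37],[0,0,0],0],[[0.54,-0.02,0.37],[0,0,0],0],[[0.54,-0.02,0.37],[0,0,0],0],[[0.54,-0.02,0.37],[0,0,0],0],[[0.54,-0.02,0.37],[0,0,0],0],[[0,0,0],[0,0,0],0],[[0,0,0],[0,0,0],0]]}}

```text
clock: 12.2
ee_pos: [0.4084, 0.0301, 0.1175]
tcp_rot: [[0.719, 0.668, -0.192], [0.645, -0.745, -0.173], [-0.259, 0.001, -0.966]]
force: [0.2, -0.4, -3.2]
grip_width: 0.555
finger_force: 83.2
```

Run:
```python
from h import *
s=arm.sense(); p=np.array(s["ee_pos"]);R=np.array(s["tcp_rot"]).reshape(3,3); print(p,R[:,0],s["force"])
tip=p+R@[.127,0,-.015]; print("tip",tip); t=np.array([.565,.175,.075]); v=t-tip; print(np.linalg.norm(v), np.degrees(np.arccos(v@R[:,0]/np.linalg.norm(v))))
C=cam("scene"); save("s2.png",cv2.resize(C[0][60:260,150:430],(784,560)));np.savez("s2.npz",P=cloud(C))
C=cam("wrist"); save("w2.png",C[0]); np.savez("w2.npz",P=cloud(C))
```

```text
[0.4084 0.0301 0.1175] [ 0.7194  0.6447 -0.2586] [ 0.1854 -0.446  -3.2389]
tip [0.5027 0.1145 0.0992]
0.09013213280642107 2.2622071251164577
```

View pics/w2.png

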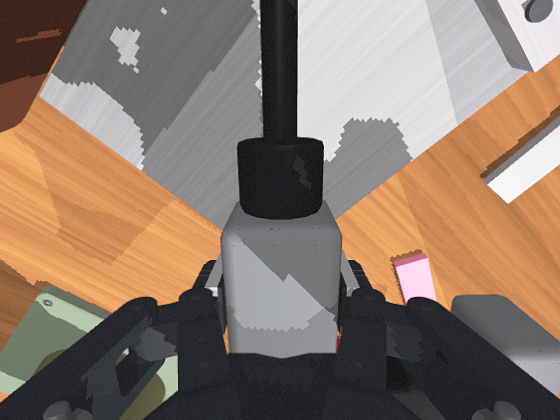

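The wrist view shows the barrel centred between the fingers at (281,270) and the tube running up at (278,0–140), toward the corner between belt and fence. The tip is out of view, so I'll check it in the scene crop.

View pics/s2.png

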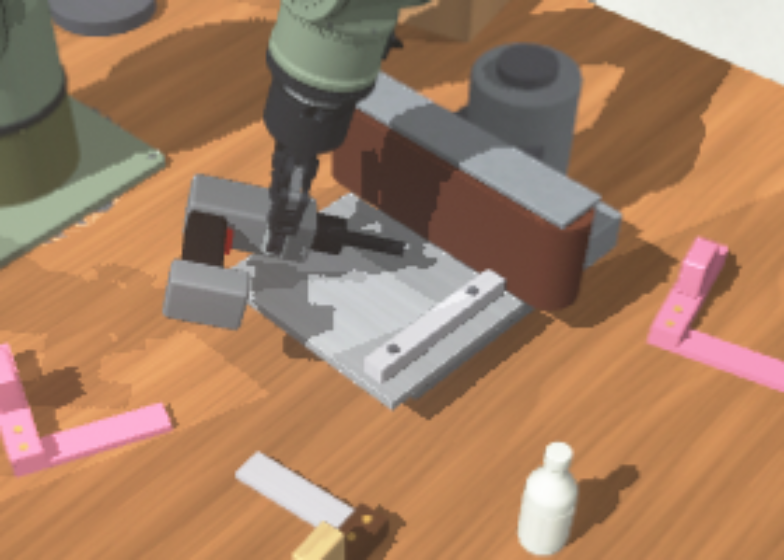

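The crop shows the tip at (404,248), which is full-image (294,148.5). The fence's belt end is at crop (495,280). I'll compare both with my estimates.

Run:
```python
from h import *
c=arm.calibration("scene"); f=210/np.tan(np.radians(c["fovy"])/2);K=np.array([[f,0,c["cx"]],[0,f,c["cy"]],[0,0,1.]])
X=np.array([[.5027,.1145,.0992],[.565,.175,.06],[.565,.175,.078],[.5667,.171,.078]])
u=cv2.projectPoints(X,cv2.Rodrigues(np.array(c["R"]))[0],np.array(c["t"],float),K,np.array(c["dist_coeffs"],float))[0].reshape(-1,2); print(u,(u-[150,60])*2.8)
P=np.load("s2.npz")["P"]; U=P[60:260,150:430]
# table / fence / belt geometry from the scene depth
Pf=P.reshape(-1,3); X,Y,Z=Pf.T
b=(Z>.09)&(Z<.14)&(abs(Y-.175)<.03)&(X>.46)&(X<.63); q=np.polyfit(X[b],Y[b],1); r=Y[b]-np.polyval(q,X[b]); k=abs(r)<.004; q=np.polyfit(X[b][k],Y[b][k],1); print("belt yaw",np.degrees(np.arctan(q[0])),"y at .565",np.polyval(q,.565),k.sum())
T=(abs(Z-.060)<.006)&(X>.4)&(X<.55)&(Y>.0)&(Y<.15);print("table z",np.median(Z[T]))
z=np.load("top1.npz")["P"].reshape(-1,3)
F=z[(z[:,2]>.073)&(z[:,2]<.083)&(z[:,0]>.53)&(z[:,0]<.61)&(z[:,1]>.01)&(z[:,1]<.16)]
lo=[];hi=[]
for y in np.arange(.01,.16,.01):
    g=F[abs(F[:,1]-y)<.005][:,0]; lo.append((y,g.min())); hi.append((y,g.max()))
for e in(lo,hi):
    e=np.array(e); q=np.polyfit(e[:,0],e[:,1],1); print("fence edge yaw",-np.degrees(np.arctan(q[0])),"x at .175",np.polyval(q,.175))
```

```text
[[293.1316 148.8311]
 [323.8698 158.8281]
 [324.4492 153.9715]
 [324.0365 154.9837]] [[400.7684 248.727 ]
 [486.8353 276.7186]
 [488.4578 263.1202]
 [487.3023 265.9543]]
belt yaw -2.6914861409418807 y at .565 0.17310277533146556 720
table z 0.05988817209637859
fence edge yaw -2.736784363709633 x at .175 0.5653413370169019
fence edge yaw -2.848367362763538 x at .175 0.5862132985571511
```

Run:
```python
from h import *
R=yawdown(-47.75,15); tip=np.array([.5655,.174,.075])-.09*R[:,0]; plan(tip-R@[.127,0,-.015],R,2)
```

```text
N 2 shift [-0.004, -0.025, 0.034] turn [-0.002, -0.006, -0.042]
```

Call:
{"name": "jog_arm", "arguments": {"moves": [[[0,-0.04,0.04],[0,0,-0.08],0],[[0,0,0],[0,0,0],0],[[0,0,0],[0,0,0],0],[[0,0,0],[0,0,0],0],[[0,0,0],[0,0,0],0],[[0,0,0],[0,0,0],0],[[0,0,0],[0,0,0],0],[[0,0,0],[0,0,0],0],[[0,0,0],[0,0,0],0],[[0,0,0],[0,0,0],0],[[0,0,0],[0,0,0],0],[[0,0,0],[0,0,0],0],[[0,0,0],[0,0,0],0],[[0,0,0],[0,0,0],0],[[0,0,0],[0,0,0],0],[[0,0,0],[0,0,0],0],[[0,0,0],[0,0,0],0],[[0,0,0],[0,0,0],0],[[0,0,0],[0,0,0],0],[[0,0,0],[0,0,0],0]]}}

```text
clock: 14.3
ee_pos: [0.4079, 0.0308, 0.1169]
tcp_rot: [[0.715, 0.672, -0.191], [0.65, -0.74, -0.173], [-0.258, -0.001, -0.966]]
force: [-0.3, -0.0, -3.8]
grip_width: 0.555
finger_force: 83.2
```

Call:
{"name": "jog_arm", "arguments": {"moves": [[[0,0,0],[0,0,0],0],[[0,0,0],[0,0,0],0],[[0,0,0],[0,0,0],0],[[0,0,0],[0,0,0],0],[[0,0,0],[0,0,0],0],[[0,0,0],[0,0,0],0]]}}

```text
clock: 14.9
ee_pos: [0.4079, 0.0308, 0.1168]
tcp_rot: [[0.715, 0.673, -0.191], [0.65, -0.74, -0.173], [-0.258, -0.001, -0.966]]
force: [0.5, 0.0, -4.7]
grip_width: 0.548
finger_force: 83.2
```

Run:
```python
from h import *
s=arm.sense(); p=np.array(s["ee_pos"]);R=np.array(s["tcp_rot"]).reshape(3,3)
tip=p+R@[.127,0,-.015]; v=np.array([.5655,.174,.075])-tip; print(np.linalg.norm(v), np.degrees(np.arccos(v@R[:,0]/np.linalg.norm(v))))
f=plan(p+[-.03,-.03,.06],R)
Rg=yawdown(-106.4)
f=plan([.5238,-.387,.13],Rg,None,f); plan([.5238,-.387,.011],Rg,None,f)
```

```text
0.08949031262801471 0.3346372609932633
N 3 shift [-0.94, 0.033, -0.784] turn [0.0, 0.0, 0.0]
N 22 shift [0.126, 0.973, 0.113] turn [0.076, 0.135, 0.578]
N 7 shift [0.0, 0.0, 0.85] turn [0.0, 0.0, 0.0]
```

Call:
{"name": "jog_arm", "arguments": {"moves": [[[-0.94,0.03,-0.78],[0,0,0],0],[[-0.94,0.03,-0.78],[0,0,0],0],[[-0.94,0.03,-0.78],[0,0,0],0],[[0.13,0.97,0.11],[0.076,0.135,0.578],0],[[0.13,0.97,0.11],[0.076,0.135,0.578],0],[[0.13,0.97,0.11],[0.076,0.135,0.578],0],[[0.13,0.97,0.11],[0.076,0.135,0.578],0],[[0.13,0.97,0.11],[0.076,0.135,0.578],0],[[0.13,0.97,0.11],[0.076,0.135,0.578],0],[[0.13,0.97,0.11],[0.076,0.135,0.578],0],[[0.13,0.97,0.11],[0.076,0.135,0.578],0],[[0.13,0.97,0.11],[0.076,0.135,0.578],0],[[0.13,0.97,0.11],[0.076,0.135,0.578],0],[[0.13,0.97,0.11],[0.076,0.135,0.578],0],[[0.13,0.97,0.11],[0.076,0.135,0.578],0],[[0.13,0.97,0.11],[0.076,0.135,0.578],0],[[0.13,0.97,0.11],[0.076,0.135,0.578],0],[[0.13,0.97,0.11],[0.076,0.135,0.578],0],[[0.13,0.97,0.11],[0.076,0.135,0.578],0],[[0.13,0.97,0.11],[0.076,0.135,0.578],0]]}}

```text
clock: 16.9
ee_pos: [0.5269, -0.2882, 0.1402]
tcp_rot: [[0.997, -0.056, -0.059], [-0.057, -0.998, -0.019], [-0.058, 0.023, -0.998]]
force: [0.4, 0.3, -4.8]
grip_width: 0.553
finger_force: 84.0
```

Run:
```python
from h import *
Rg=yawdown(-106.4)
f=plan([.5238,-.387,.13],Rg)
```

```text
N 6 shift [0.102, 0.818, 0.093] turn [0.061, 0.114, 0.479]
```

Call:
{"name": "jog_arm", "arguments": {"moves": [[[0.1,0.82,0.09],[0.06,0.114,0.48],0],[[0.1,0.82,0.09],[0.06,0.114,0.48],0],[[0.1,0.82,0.09],[0.06,0.114,0.48],0],[[0.1,0.82,0.09],[0.06,0.114,0.48],0],[[0.1,0.82,0.09],[0.06,0.114,0.48],0],[[0.1,0.82,0.09],[0.06,0.114,0.48],0],[[0,0,0],[0,0,0],0],[[0,0,0],[0,0,0],0]]}}

```text
clock: 17.7
ee_pos: [0.5235, -0.3864, 0.1304]
tcp_rot: [[0.96, -0.281, -0.001], [-0.281, -0.96, -0.0], [-0.0, 0.001, -1.0]]
force: [-0.0, -0.3, -4.1]
grip_width: 0.551
finger_force: 83.9
```

Run:
```python
from h import *
Rg=yawdown(-106.4); s=arm.sense(); print(s["ee_pos"],s["tcp_rot"])
f=plan([.5238,-.387,.03],Rg); f=plan([.5238,-.387,.013],Rg,3,f)
```

```text
[ 0.5235 -0.3864  0.1304] [[ 0.9597 -0.2812 -0.0006]
 [-0.2812 -0.9597 -0.0004]
 [-0.0005  0.0006 -1.    ]]
N 6 shift [0.004, 0.004, 0.837] turn [0.001, 0.001, 0.003]
N 3 shift [0.0, 0.0, 0.283] turn [0.0, 0.0, 0.0]
```

Call:
{"name": "jog_arm", "arguments": {"moves": [[[0,0,0.84],[0,0,0],0],[[0,0,0.84],[0,0,0],0],[[0,0,0.84],[0,0,0],0],[[0,0,0.84],[0,0,0],0],[[0,0,0.84],[0,0,0],0],[[0,0,0.84],[0,0,0],0],[[0,0,0.3],[0,0,0],0],[[0,0,0.3],[0,0,0],0],[[0,0,0.2],[0,0,0],0],[[0,0,0.1],[0,0,0],0],[[0,0,0.1],[0,0,0],0],[[0,0,0],[0,0,0],0]]}}

```text
clock: 18.9
ee_pos: [0.5238, -0.3867, 0.01]
tcp_rot: [[0.96, -0.281, 0.0], [-0.281, -0.96, -0.001], [0.0, 0.001, -1.0]]
force: [0.6, 0.5, -4.4]
grip_width: 0.551
finger_force: 83.6
```

Call:
{"name": "jog_arm", "arguments": {"moves": [[[0,0,0.05],[0,0,0],0],[[0,0,0.05],[0,0,0],0],[[0,0,0],[0,0,0],0]]}}

```text
clock: 19.2
ee_pos: [0.5239, -0.3868, 0.0091]
tcp_rot: [[0.96, -0.281, 0.001], [-0.281, -0.96, -0.001], [0.001, 0.001, -1.0]]
force: [-3.9, 5.1, 12.5]
grip_width: 0.554
finger_force: 85.9
```

Contact, so I'll release and lift.

Call:
{"name": "jog_arm", "arguments": {"moves": [[[0,0,-0.04],[0,0,0],0.6],[[0,0,0],[0,0,0],0.8],[[0,0,0],[0,0,0],1],[[0,0,0],[0,0,0],1],[[0,0,0],[0,0,0],1],[[0,0,0],[0,0,0],1],[[0,0,0],[0,0,0],1]]}}

```text
clock: 19.9
ee_pos: [0.5237, -0.3867, 0.0087]
tcp_rot: [[0.96, -0.281, -0.0], [-0.281, -0.96, -0.001], [0.0, 0.001, -1.0]]
force: [1.1, 0.1, 0.6]
grip_width: 0.997
finger_force: 0.0
```

Call:
{"name": "jog_arm", "arguments": {"moves": [[[0,0,-0.5],[0,0,0],1],[[0,0,-0.9],[0,0,0],1],[[0,0,-0.9],[0,0,0],1],[[0,0,-0.9],[0,0,0],1],[[0,0,-0.9],[0,0,0],1],[[0,0,-0.9],[0,0,0],1],[[0,0,-0.9],[0,0,0],1],[[0,0,-0.9],[0,0,0],1],[[0,0,-0.9],[0,0,0],1]]}}

```text
clock: 20.8
ee_pos: [0.5237, -0.3866, 0.1653]
tcp_rot: [[0.96, -0.281, 0.001], [-0.281, -0.96, -0.002], [0.001, 0.002, -1.0]]
force: [0.1, -1.2, -0.1]
grip_width: 1.0
finger_force: 0.0
```

Run:
```python
from h import *
f=plan([.645,-.174,.16],yawdown(5.5))
C=cam("wrist"); save("w3.png",C[0])
```

```text
N 25 shift [0.531, -0.225, 0.011] turn [0.001, 0.0, -0.976]
```

View pics/w3.png

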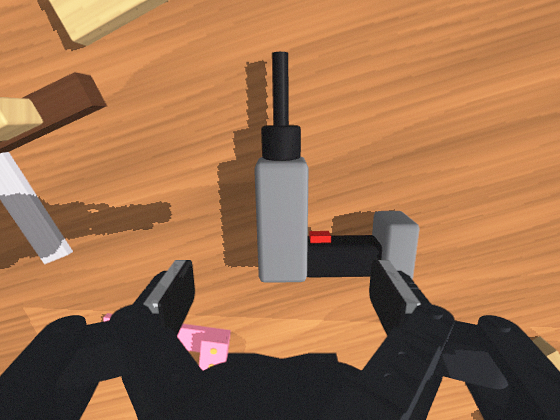

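The duster lies flat where it was: barrel (257–307, 155–281), tip (280,53). Now the square.

Call:
{"name": "jog_arm", "arguments": {"moves": [[[0.53,-0.22,0],[0,0,-0.98],1],[[0.53,-0.22,0],[0,0,-0.98],1],[[0.53,-0.22,0],[0,0,-0.98],1],[[0.53,-0.22,0],[0,0,-0.98],1],[[0.53,-0.22,0],[0,0,-0.98],1],[[0.53,-0.22,0],[0,0,-0.98],1],[[0.53,-0.22,0],[0,0,-0.98],1],[[0.53,-0.22,0],[0,0,-0.98],1],[[0.53,-0.22,0],[0,0,-0.98],1],[[0.53,-0.22,0],[0,0,-0.98],1],[[0.53,-0.22,0],[0,0,-0.98],1],[[0.53,-0.22,0],[0,0,-0.98],1],[[0.53,-0.22,0],[0,0,-0.98],1],[[0.53,-0.22,0],[0,0,-0.98],1],[[0.53,-0.22,0],[0,0,-0.98],1],[[0.53,-0.22,0],[0,0,-0.98],1],[[0.53,-0.22,0],[0,0,-0.98],1],[[0.53,-0.22,0],[0,0,-0.98],1],[[0.53,-0.22,0],[0,0,-0.98],1],[[0.53,-0.22,0],[0,0,-0.98],1]]}}

```text
clock: 22.85
ee_pos: [0.6597, -0.2306, 0.1642]
tcp_rot: [[0.281, 0.96, 0.001], [0.96, -0.281, -0.002], [-0.002, 0.001, -1.0]]
force: [0.9, -1.4, -0.7]
grip_width: 1.003
finger_force: 0.0
```

Call:
{"name": "jog_arm", "arguments": {"moves": [[[0.53,-0.22,0],[0,0,-0.98],1],[[0.53,-0.22,0],[0,0,-0.98],1],[[0.53,-0.22,0],[0,0,-0.98],1],[[0.53,-0.22,0],[0,0,-0.98],1],[[0.53,-0.22,0],[0,0,-0.98],1],[[0,0,0],[0,0,0],1],[[0,0,0],[0,0,0],1]]}}

```text
clock: 23.55
ee_pos: [0.6451, -0.1763, 0.1636]
tcp_rot: [[-0.101, 0.995, 0.001], [0.995, 0.101, -0.002], [-0.002, 0.001, -1.0]]
force: [0.2, 0.1, -0.1]
grip_width: 1.001
finger_force: 0.0
```

Run:
```python
from h import *
C=cam("wrist"); P=cloud(C); save("w4.png",C[0]); s=arm.sense(); print(s["ee_pos"],s["tcp_rot"][0],s["q"])
Z=P[...,2]; near=np.linalg.norm(P[...,:2]-[.6,-.16],axis=-1)<.16
for n,a,b in(("grip",.060,.073),("stock",.017,.030)):
    m=((Z>a)&(Z<b)&near).astype(np.uint8); m=cv2.morphologyEx(m,cv2.MORPH_OPEN,np.ones((5,5)))
    k,l,st,c=cv2.connectedComponentsWithStats(m); i=1+np.argmax(st[1:,4]); q=P[l==i]; print(n,st[i],cv2.minAreaRect((q[:,:2]*1000).astype(np.float32)),np.median(q[:,2]))
```

```text
[ 0.645  -0.1765  0.1633] [-0.1012  0.9949  0.0006] [  7.1386  54.3923  13.5888  67.7157 -12.7249  59.2325  27.5343]
grip [ 285  182   29   51 1430] ((660.6353149414062, -174.96340942382812), (23.798648834228516, 44.390472412109375), 5.950258731842041) 0.06604291502890232
stock [ 282  109   34   67 2139] ((656.1552124023438, -125.36785888671875), (29.877727508544922, 59.88260269165039), 5.798137664794922) 0.02431789874313206
```

View pics/w4.png

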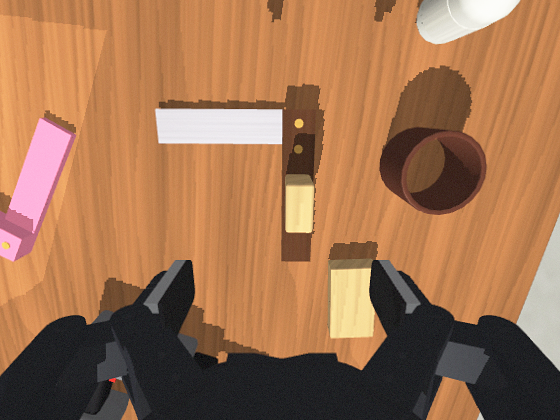

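The wrist view shows the grip block at (299,205), the stock at (298,110–260) and the blade at (157–283,126). The blank and roll are clear of the finger path.

Run:
```python
from h import *
f=plan([.6605,-.175,.06],yawdown(5.8)); f=plan([.6605,-.175,.028],yawdown(5.8),3,f)
```

```text
N 6 shift [0.0, 0.129, 0.861] turn [0.001, 0.004, 0.0]
N 3 shift [0.0, 0.0, 0.533] turn [0.0, 0.0, 0.0]
```

Call:
{"name": "jog_arm", "arguments": {"moves": [[[0,0.39,0.6],[0,0.02,0],1],[[0,0.39,0.9],[0,0,0],1],[[0,0,0.9],[0,0,0],1],[[0,0,0.9],[0,0,0],1],[[0,0,0.9],[0,0,0],1],[[0,0,0.9],[0,0,0],1],[[0,0,0.6],[0,0,0],1],[[0,0,0.5],[0,0,0],1],[[0,0,0.4],[0,0,0],1],[[0,0,0.15],[0,0,0],1],[[0,0,0],[0,0,0],1]]}}

```text
clock: 24.7
ee_pos: [0.6605, -0.174, 0.0275]
tcp_rot: [[-0.104, 0.995, -0.0], [0.995, 0.104, 0.001], [0.001, -0.0, -1.0]]
force: [-0.8, -0.5, 1.0]
grip_width: 0.997
finger_force: 0.0
```

Call:
{"name": "jog_arm", "arguments": {"moves": [[[0,0,0],[0,0,0],0.5],[[0,0,0],[0,0,0],0.3],[[0,0,0],[0,0,0],0.1],[[0,0,0],[0,0,0],0],[[0,0,0],[0,0,0],0],[[0,0,0],[0,0,0],0],[[0,0,0],[0,0,0],0],[[0,0,0],[0,0,0],0],[[0,0,0],[0,0,0],0]], "squeeze": 80}}

```text
clock: 25.6
ee_pos: [0.6606, -0.174, 0.0279]
tcp_rot: [[-0.104, 0.995, 0.0], [0.995, 0.104, 0.0], [0.0, 0.0, -1.0]]
force: [-1.7, -0.2, 6.5]
grip_width: 0.273
finger_force: 79.3
```

Run:
```python
from h import *
s=arm.sense(); p=np.array(s["ee_pos"]); R0=np.array(s["tcp_rot"]).reshape(3,3)
f=plan(p+[0,0,.11],R0)
a=np.radians(-2.75); S=np.array([[np.cos(a),-np.sin(a)],[np.sin(a),np.cos(a)]]); c=np.array([.5655,.174]); R=yawdown(-2.75)
h=c+S@[-15-20,-80-20]; print(h, c+S@[-15,-80])
f=plan([*h,.128],R,None,f); plan([*h,.092],R,3,f)
```

```text
N 6 shift [0.0, 0.0, -0.917] turn [0.0, 0.0, 0.0]
[-39.192  -98.0316] [-18.2555 -79.0142]
N 199 shift [-24.316, -10.72, -0.004] turn [0.0, -0.0, 0.01]
N 3 shift [0.0, 0.0, 0.6] turn [0.0, 0.0, 0.0]
```

Call:
{"name": "jog_arm", "arguments": {"moves": [[[0,0,-0.3],[0,0,0],0],[[0,0,-0.6],[0,0,0],0],[[0,0,-0.9],[0,0,0],0],[[0,0,-0.9],[0,0,0],0],[[0,0,-0.9],[0,0,0],0],[[0,0,-0.9],[0,0,0],0],[[0,0,-0.7],[0,0,0],0],[[0,0,-0.3],[0,0,0],0]], "squeeze": 100}}

```text
clock: 26.4
ee_pos: [0.6609, -0.1741, 0.1393]
tcp_rot: [[-0.104, 0.995, 0.002], [0.995, 0.104, 0.0], [-0.0, 0.002, -1.0]]
force: [-0.3, -0.4, -2.8]
grip_width: 0.267
finger_force: 98.1
```

Unit slip (mm vs m), so I'll recompute.

```bash
cat > t.py <<'E'
from h import *
a=np.radians(-2.75); S=np.array([[np.cos(a),-np.sin(a)],[np.sin(a),np.cos(a)]]); c=np.array([.5655,.174]); R=yawdown(-2.75)
def at(dx,dy): return c+S@[-.015+dx,-.080+dy]
E
python3 - <<'E'
from t import *
print(at(0,0)); f=plan([*at(-.02,-.02),.128],R); plan([*at(-.02,-.02),.091],R,4,f)
E
```

```text
[0.5467 0.0948]
N 13 shift [0.979, -0.487, 0.043] turn [0.001, -0.0, 0.146]
N 4 shift [0.0, 0.0, 0.463] turn [0.0, 0.0, 0.0]
```

Call:
{"name": "jog_arm", "arguments": {"moves": [[[0.5,-0.25,0],[0,0,0.07],0],[[0.98,-0.49,0.04],[0,0,0.15],0],[[0.98,-0.49,0.04],[0,0,0.15],0],[[0.98,-0.49,0.04],[0,0,0.15],0],[[0.98,-0.49,0.04],[0,0,0.15],0],[[0.98,-0.49,0.04],[0,0,0.15],0],[[0.98,-0.49,0.04],[0,0,0.15],0],[[0.98,-0.49,0.04],[0,0,0.15],0],[[0.98,-0.49,0.04],[0,0,0.15],0],[[0.98,-0.49,0.04],[0,0,0.15],0],[[0.98,-0.49,0.04],[0,0,0.15],0],[[0.98,-0.49,0.04],[0,0,0.15],0],[[0.98,-0.49,0.04],[0,0,0.15],0],[[0.48,-0.24,0.04],[0,0,0.07],0],[[0,0,0],[0,0,0],0],[[0,0,0],[0,0,0],0]]}}

```text
clock: 28.0
ee_pos: [0.5254, 0.0754, 0.1273]
tcp_rot: [[0.051, 0.999, 0.0], [0.999, -0.051, -0.0], [-0.0, 0.0, -1.0]]
force: [0.5, 0.3, -3.0]
grip_width: 0.266
finger_force: 98.3
```

Run:
```python
from t import *
f=plan([*at(-.02,-.02),.091],R,4); s=arm.sense(); print(s["ee_pos"],s["force"],s["ft_torque"])
for n in("wrist","scene"):
    C=cam(n); P=cloud(C); save(n+"5.png",C[0] if n=="wrist" else cv2.resize(C[0][60:260,150:430],(784,560)))
    if n=="wrist":
        Z=P[...,2]; near=np.linalg.norm(P[...,:2]-at(-.08,.02),axis=-1)<.15
        im=C[0].astype(int)
        m=((Z>.093)&(Z<.112)&near).astype(np.uint8); m=cv2.morphologyEx(m,cv2.MORPH_OPEN,np.ones((7,7)))
        k,l,st,c=cv2.connectedComponentsWithStats(m); i=1+np.argmax(st[1:,4]); q=P[l==i]; print(st[i],cv2.minAreaRect((q[:,:2]*1000).astype(np.float32)),np.median(q[:,2]))
```

```text
N 4 shift [0.005, 0.004, 0.454] turn [0.0, 0.0, -0.01]
[0.5254 0.0754 0.1273] [ 0.4725  0.3297 -3.0172] [-0.1083 -0.0929 -0.0289]
[   24   108   227    62 13483] ((453.14520263671875, 142.29208374023438), (32.145538330078125, 119.82911682128906), 86.81451416015625) 0.10780160208745593
```

View pics/wrist5.png

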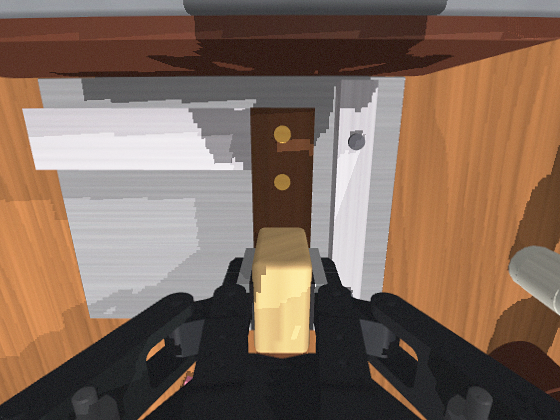

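The wrist view shows the square level over the table. Its stock is at (252–315,108–240), left of the fence (333+), and its blade is at (25–250,108–168), short of the belt. Both gaps are about 20 mm, as planned. Lowering.

Call:
{"name": "jog_arm", "arguments": {"moves": [[[0,0,0.45],[0,0,0],0],[[0,0,0.45],[0,0,0],0],[[0,0,0.45],[0,0,0],0],[[0,0,0.35],[0,0,0],0],[[0,0,0.1],[0,0,0],0],[[0,0,0.05],[0,0,0],0],[[0,0,0],[0,0,0],0]]}}

```text
clock: 28.8
ee_pos: [0.525, 0.0763, 0.0904]
tcp_rot: [[0.051, 0.999, -0.0], [0.999, -0.051, 0.001], [0.001, -0.0, -1.0]]
force: [0.1, -0.5, -3.1]
grip_width: 0.269
finger_force: 98.3
```

Call:
{"name": "jog_arm", "arguments": {"moves": [[[0,0,0.05],[0,0,0],0],[[0,0,0.05],[0,0,0],0],[[0,0,0],[0,0,0],0]]}}

```text
clock: 29.1
ee_pos: [0.525, 0.0763, 0.0883]
tcp_rot: [[0.051, 0.999, -0.0], [0.999, -0.051, 0.001], [0.001, -0.0, -1.0]]
force: [-1.0, -0.5, -2.5]
grip_width: 0.273
finger_force: 98.3
```

Call:
{"name": "jog_arm", "arguments": {"moves": [[[0,0,0.04],[0,0,0],0],[[0,0,0],[0,0,0],0]]}}

```text
clock: 29.3
ee_pos: [0.525, 0.0763, 0.0879]
tcp_rot: [[0.051, 0.999, 0.0], [0.999, -0.051, 0.001], [0.001, 0.0, -1.0]]
force: [-2.2, 0.7, 5.5]
grip_width: 0.269
finger_force: 99.3
```

Call:
{"name": "jog_arm", "arguments": {"moves": [[[0.12,0.15,0],[0,0,0],0],[[0.12,0.15,0],[0,0,0],0],[[0.12,0.15,0],[0,0,0],0],[[0.12,0.15,0],[0,0,0],0],[[0.12,0.15,0],[0,0,0],0],[[0.12,0.12,0],[0,0,0],0],[[0,0,0],[0,0,0],0]]}}

```text
clock: 30.0
ee_pos: [0.5434, 0.0898, 0.0879]
tcp_rot: [[0.051, 0.999, 0.0], [0.999, -0.051, 0.001], [0.001, 0.0, -1.0]]
force: [-2.0, -0.9, 4.7]
grip_width: 0.27
finger_force: 99.3
```

Call:
{"name": "jog_arm", "arguments": {"moves": [[[0,0.05,0],[0,0,0],0],[[0,0.05,0],[0,0,0],0],[[0,0.05,0],[0,0,0],0],[[0,0,0],[0,0,0],0]]}}

```text
clock: 30.4
ee_pos: [0.5457, 0.0898, 0.0879]
tcp_rot: [[0.051, 0.999, -0.001], [0.999, -0.051, 0.001], [0.001, -0.001, -1.0]]
force: [-6.0, -0.3, 8.7]
grip_width: 0.268
finger_force: 100.1
```

Call:
{"name": "jog_arm", "arguments": {"moves": [[[0.05,0,0],[0,0,0],0],[[0.05,0,0],[0,0,0],0],[[0.05,0,0],[0,0,0],0],[[0.05,0,0],[0,0,0],0],[[0.03,0,0],[0,0,0],0],[[0,0,0],[0,0,0],0]]}}

```text
clock: 31.0
ee_pos: [0.5463, 0.0935, 0.0879]
tcp_rot: [[0.051, 0.999, -0.0], [0.999, -0.051, -0.0], [-0.0, -0.0, -1.0]]
force: [-2.8, -4.5, 6.4]
grip_width: 0.268
finger_force: 99.4
```

Call:
{"name": "jog_arm", "arguments": {"moves": [[[0.05,0.03,0],[0,0,0],0],[[0,0,0],[0,0,0],0]]}}

```text
clock: 31.2
ee_pos: [0.5465, 0.0941, 0.0879]
tcp_rot: [[0.051, 0.999, -0.001], [0.999, -0.051, -0.001], [-0.001, -0.001, -1.0]]
force: [-5.8, -7.4, 9.6]
grip_width: 0.271
finger_force: 100.1
```

Call:
{"name": "jog_arm", "arguments": {"moves": [[[0.04,0.05,0],[0,0,0],0],[[0.04,0.05,0],[0,0,0],0],[[0,0,0],[0,0,0],0]]}}

```text
clock: 31.5
ee_pos: [0.5468, 0.0942, 0.0879]
tcp_rot: [[0.052, 0.999, -0.005], [0.999, -0.052, -0.002], [-0.003, -0.005, -1.0]]
force: [-20.1, -16.0, 21.8]
grip_width: 0.269
finger_force: 101.7
```

Run:
```python
from h import *
s=arm.sense(); print(s["force"],s["ft_torque"],s["ee_pos"])
C=cam("wrist"); save("w6.png",C[0]); P=cloud(C); np.savez("w6.npz",P=P)
Z=P[...,2]; im=C[0]
m=((Z>.064)&(Z<.0725)&(P[...,0]<.525)&(P[...,0]>.36)&(P[...,1]>.12)).astype(np.uint8); m=cv2.morphologyEx(m,cv2.MORPH_OPEN,np.ones((5,5)))
k,l,st,c=cv2.connectedComponentsWithStats(m); i=1+np.argmax(st[1:,4]); q=P[l==i]; print("blade",cv2.minAreaRect((q[:,:2]*1000).astype(np.float32)),np.median(q[:,2]))
```

```text
[-20.1272 -16.046   21.8253] [-2.9593  4.182   0.6728] [0.5468 0.0942 0.0879]
blade ((469.9194030761719, 161.14895629882812), (32.430118560791016, 111.48161315917969), 87.28488159179688) 0.0690359894574279
```

View pics/w6.png

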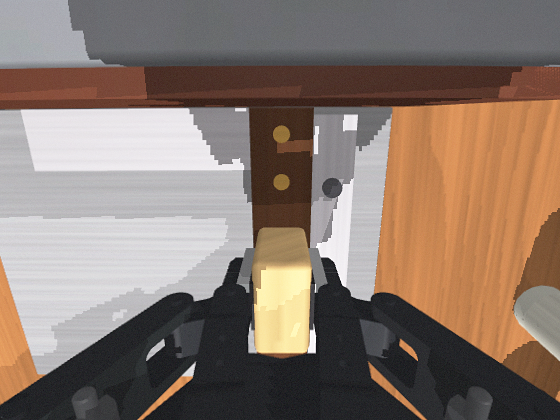

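The wrist view shows the blade (25–245,108–170) against the belt (lower edge at row 107). The stock's right edge (313) is against the fence (314–355) with no table showing between. I'll ease the push slightly to take out the 0.3° tilt, then settle.

Call:
{"name": "jog_arm", "arguments": {"moves": [[[-0.01,-0.03,-0.02],[0,0,0],0],[[0,0,0],[0,0,0],0],[[0,0,0],[0,0,0],0],[[0,0,0],[0,0,0],0],[[0,0,0],[0,0,0],0]]}}

```text
clock: 32.05
ee_pos: [0.5468, 0.095, 0.088]
tcp_rot: [[0.051, 0.999, -0.004], [0.999, -0.051, -0.001], [-0.002, -0.004, -1.0]]
force: [-12.6, -10.9, 9.7]
grip_width: 0.274
finger_force: 100.1
```

Run:
```python
from h import *
s=arm.sense(); print(s["clock"],s["force"],s["ft_torque"],s["ee_pos"],s["tcp_rot"])
C=cam("scene"); save("s7.png",cv2.resize(C[0][60:330,60:430],(800,584)))
P=np.load("w6.npz")["P"]; a=np.radians(-2.75); c=np.array([.5655,.174])
d=P[...,:2]-c; x=d[...,0]*np.cos(a)+d[...,1]*np.sin(a); y=-d[...,0]*np.sin(a)+d[...,1]*np.cos(a); Z=P[...,2]
for lo,hi,n in((.081,.088,"stock top"),(.074,.0805,"fence top")):
    for yy in(-.015,-.03,-.045):
        k=(Z>lo)&(Z<hi)&(abs(y-yy)<.004)&(abs(x)<.04); print(n,yy,np.percentile(x[k],[1,99]) if k.any() else None,np.median(Z[k]) if k.any() else 0)
for xx in(-.06,-.09,-.12):
    k=(Z>.064)&(Z<.073)&(abs(x-xx)<.005)&(y>-.05); print("blade y",xx,np.percentile(y[k],[1,99]),np.median(Z[k]))
```

```text
32.05 [-12.6092 -10.8768   9.668 ] [-2.0334  2.685   0.7136] [0.5468 0.095  0.088 ] [[ 0.0513  0.9987 -0.0039]
 [ 0.9987 -0.0513 -0.0014]
 [-0.0016 -0.0038 -1.    ]]
stock top -0.015 [-0.0288  0.0005] 0.08452822600726648
stock top -0.03 [-0.0288  0.0004] 0.08443614723392304
stock top -0.045 [-0.0288  0.0149] 0.08430909656412154
fence top -0.015 [0.0016 0.0227] 0.0782023801631983
fence top -0.03 [0.0014 0.0225] 0.07825049730857372
fence top -0.045 [0.0013 0.0224] 0.07832158693316034
blade y -0.06 [-0.0331 -0.0007] 0.06873022951540705
blade y -0.09 [-0.0329 -0.0019] 0.06897374038118667
blade y -0.12 [-0.0327 -0.0016] 0.06929159718243
```

View pics/s7.png

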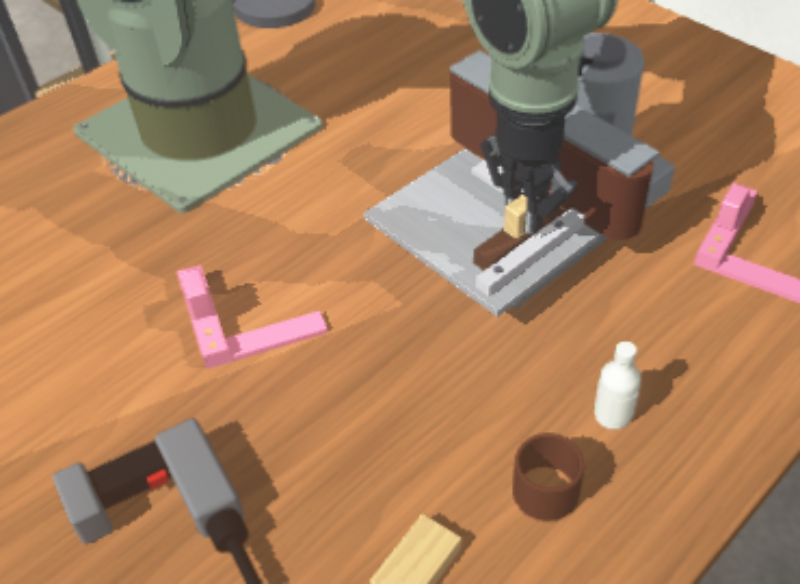

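The scene view shows the square in the corner and the duster, glue, roll, blank and decoys in place. The tool is pitched about 0.2°, which lifts the blade end about 0.5 mm, so I'll trim that.

Call:
{"name": "jog_arm", "arguments": {"moves": [[[0,0,0.02],[-0.05,0.02,0],0],[[0,0,0],[0,0,0],0],[[0,0,0],[0,0,0],0],[[0,0,0],[0,0,0],0]]}}

```text
clock: 32.5
ee_pos: [0.5468, 0.095, 0.0879]
tcp_rot: [[0.051, 0.999, 0.0], [0.999, -0.051, 0.0], [0.0, 0.0, -1.0]]
force: [-14.7, -9.9, 17.3]
grip_width: 0.269
finger_force: 101.1
```

Run:
```python
from h import *
s=arm.sense(); print(s["force"],s["ft_torque"])
P=np.mean([cloud(cam("wrist")) for _ in range(3)],0); a=np.radians(-2.75); c=np.array([.5655,.174])
d=P[...,:2]-c; x=d[...,0]*np.cos(a)+d[...,1]*np.sin(a); y=-d[...,0]*np.sin(a)+d[...,1]*np.cos(a); Z=P[...,2]
def edge(n,u,v,k,bins,pc):
    e=np.array([(b,np.percentile(v[k&(abs(u-b)<.004)],pc),np.median(Z[k&(abs(u-b)<.004)])) for b in bins]); q=np.polyfit(e[:,0],e[:,1],1); print(n,"slope deg",np.degrees(np.arctan(q[0])),"at0",q[1],"z",e[:,2])
B=np.arange(-.13,-.05,.01)
edge("blade inner",x,y,(Z>.065)&(Z<.073)&(y>-.05)&(y<.005),B,2)
edge("belt face",x,y,(Z>.09)&(Z<.14)&(abs(y)<.012),B,50)
F=np.arange(-.05,-.008,.006)
edge("stock inner",y,x,(Z>.080)&(Z<.088)&(x<.005)&(x>-.04),F,2)
edge("fence far",y,x,(Z>.074)&(Z<.0805)&(x>.003)&(x<.03),F,98)
```

```text
[-14.7304  -9.9156  17.2677] [-2.0913  3.2515  0.7087]
blade inner slope deg 0.19562515956447066 at0 -0.0315596091623554 z [0.0688 0.0688 0.0688 0.0687 0.0687 0.0686 0.0685 0.0685]
belt face slope deg -0.10875292460852333 at0 -0.0010860974653123248 z [0.0931 0.1103 0.1102 0.1228 0.1235 0.123  0.1224 0.1219]
stock inner slope deg 0.2101718905943648 at0 -0.02853457613644209 z [0.0844 0.0843 0.0845 0.0844 0.0844 0.0844 0.0844]
fence far slope deg -0.014237318690361517 at0 0.022350310446519694 z [0.0783 0.0784 0.0783 0.0783 0.0783 0.0783 0.0783]
```

```bash
python3 -c "
from bench import arm
print(arm.sign_off())"
```

```text
the job is handed in; nothing more can be done
None
```

I held the duster nozzle about 90 mm from the corner for over two seconds and laid it back where it was. The square is seated flush as far as I could measure and held at about 15 N on the fence and 10 N on the belt, other items undisturbed, and the job handed in at about 33 s.

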